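# Ease a sagging barrel bolt over its bent keeper and hold the bottle crib's gate ajar

### The job

The sprung gate of the white bottle crib is bolted, but the bolt's front guide has broken off, so the rod sags and the toe under its nose has dropped behind the bent-up lip of the keeper. Take the bolt by its knob, ease it up over the lip while you draw it back out of the keeper (do not wrench it against the keeper), then swing the gate out towards the robot until it stands about a hand's breadth (some 90 mm) ajar at its free stile. Finish while still holding the gate there, bolt drawn back, because it shuts itself when let go; leave the bottles and all else on the bench undisturbed.

Things in the scene. Friction and masses are not known exactly. Their poses are not given: they have to be found in the camera images.
- crib: Bottle crib fixed to the bench: open-topped white stand 200 mm deep, 330 wide, 140 high (spill tray, corner posts, clear sides and back), holding three bottles. Origin: centre of its underside, on the bench. x points from the gated front to the back (the front looks along -x, to the robot), y to the gate's hinge side, z up.
- leaf: The gate's leaf, a white frame with a clear panel, 255 mm wide, 25 thick, 36 to 140 mm above the bench. Origin on the hinge line at bench height, at the leaf's front face; y runs along the leaf from free stile to hinge (the leaf spans y = -255 to 0), x square to it, away from the robot, z up. The bolt lies on its top rail. Turns with the gate.
- gate (a joint): The gate's angle on its hinge in rad: 0 shut, growing as the free stile swings out towards the robot (about the vertical, clockwise seen from above), to 1.5. Hinge springs push it shut: it takes about 3 N at the knob to start and 5 N at 0.4 rad. 0.35 rad is a gap of some 90 mm at the free stile.
- gate_hinge (a point): A point on the gate's vertical hinge line, at the top of the leaf (140 mm above the bench), in the plane of its front face. The knob lies 215 mm from it along the leaf with the bolt home, 170 mm with it drawn, and 12.5 mm behind the front face.
- stile_top (a point): Top of the gate's free stile, middle of its edge: 255 mm along the leaf from the hinge line and 12.5 mm behind the front face, 140 mm above the bench. It swings with the gate.
- knob (a point): Middle of the bolt's upright steel knob: a cylinder 18 mm across and 30 mm tall on a 10 mm stem, 38 mm above the rod's axis, about 200 mm above the bench; clear air round it on all sides above the rod. Gripping from above with the fingers closing square to the leaf, or along it, both have room. It moves with the bolt and with the gate.
- nose (a point): End of the bolt rod, on its axis: a steel rod 12 mm thick, lying along the leaf on top of its top rail, its nose pointing to the keeper (leaf's -y). Under the nose, 6 to 16 mm from the end, is a toe that reaches 9 mm below the rod.
- bolt (a joint): How far the bolt is drawn back along its own axis, in m: 0 fully home in the keeper, growing as it is drawn towards the hinge (leaf's +y), to 0.046, where it stops. It starts at 0 to 0.004. The nose is clear of the keeper's strap and lip from about 0.028. It slides stiffly (about 1.5 N) and stays where it is left.
- barrel (a joint): Lift of the bolt, rad. The rod rocks in a barrel on the gate, 95 mm behind the knob when home. 0: sagged on the stump of the broken front guide, nose drooping 0.06 rad; grows as the nose rises; falls back by its weight (1 to 2 N at the knob). Home, the toe clears the lip from 0.05 (knob raised 5 mm); the keeper's bridge stops it at 0.12 (11 mm). Aim for 8 mm.
- keeper: The steel strap keeper on the post beside the free stile, fixed: a floor plate 30 by 32 mm, two upright legs 18 mm apart inside and a bridge 44 mm above the floor plate's underside. Its mouth, towards the gate, has the floor's edge bent up into a lip. Origin: centre of its underside on the post's top, 140 mm above the bench; axes as the crib's.
- keeper_lip (a point): Top edge of the keeper's bent-up lip, its middle: 22 mm wide, 3 mm thick, its top 11.5 mm above the post. The sagged toe hangs behind it (on the side away from the gate) by 8 mm in height, 2 to 6 mm away.
- bottle0_mid (a point): One of three amber reagent bottles with red caps standing in the crib, 68 mm across, 138 mm tall; point at its middle, half-way up. Leave alone.
- bottle1_mid (a point): One of three amber reagent bottles with red caps standing in the crib, 68 mm across, 138 mm tall; point at its middle, half-way up. Leave alone.
- bottle2_mid (a point): One of three amber reagent bottles with red caps standing in the crib, 68 mm across, 138 mm tall; point at its middle, half-way up. Leave alone.
- tube_rack_mid (a point): Blue microtube rack, 75 by 100 mm, 40 mm high, standing on the bench beside the crib's hinge side; point at its middle. Leave alone.
- beaker: Glass beaker 68 mm across, 85 mm tall, on the bench beside the crib's keeper side; origin under its centre. Leave alone.
- petri: Petri dish 86 mm across, 16 mm high, on the bench before the gate (the gate passes over it); origin under its centre. Leave alone.
- marker: Marker pen 132 mm long, 14 mm thick, lying on the bench before the gate (the gate passes over it); origin under its middle. Leave alone.
- vial: Small amber sample jar 28 mm across, 52 mm tall, on the bench by the tube rack; origin under its centre. Leave alone.
Not all that is in view belongs to the job. Leave any turquoise look-alike of the part that bears bottle0_mid alone.

How it is judged (in metres and radians):
On the way, in this order (a step that is already met when the one before it is completed fails the run):
1. the bolt's nose is lifted (lift at least 0.045 rad) while the bolt is still home in the keeper (drawn less than 15 mm) (value of joint barrel above 0.045 rad and value of joint bolt below 0.015 m).
2. the bolt is drawn back at least 28 mm, clear of the keeper (value of joint bolt above 0.028 m), for 0.1 s.
At the end, for the whole second after the job is handed in: The gate stands still, 0.22 to 0.55 rad open (a gap of 55 to 135 mm at its free stile); the fingers bear on it or its bolt with over 1.5 N; the bolt is drawn at least 25 mm and off the keeper; every bottle and other thing is upright, within 20 mm of where it stood (value of joint gate between 0.22 and 0.55 rad and velocity of joint gate between -0.05 and 0.05 rad/s and value of joint bolt above 0.025 m and contact force between the fingers and leaf above 1.5 N and contact force between leaf and keeper below 0.5 N and distance of each of bottle0_mid, bottle1_mid, bottle2_mid, tube_rack_mid, beaker, petri, marker, vial from where it was at the start of the episode below 0.02 m and angle between each of bottle0_mid, bottle1_mid, bottle2_mid, beaker, vial's own z axis and vertical below 0.2 rad); the arm keeps its last pose, push and grip.
It fails at once if the bolt is wrenched against the keeper with more than 40 N (contact force between leaf and keeper above 40 N).
It fails at once if a bottle or another thing on the bench is shoved more than 30 mm or knocked over (distance of any of bottle0_mid, bottle1_mid, bottle2_mid, tube_rack_mid, beaker, petri, marker, vial from where it was at the start of the episode above 0.03 m or angle between any of bottle0_mid, bottle1_mid, bottle2_mid, beaker, vial's own z axis and vertical above 0.5 rad).
It also fails if it takes over 35 s, if anything falls off the work surface, if the arm or the gripper's body presses on something with over 40 N, if the wrist force passes 120 N, or if a joint passes its speed limit or range.

### The arm

A 6-joint arm with a two-finger parallel gripper is mounted at the origin on the work surface. World frame = base frame: x ahead of the robot, y to its left, z up, the work surface at z = 0. Lengths are in mm, angles in rad, forces in N, time in s.
With the tool pointing down it reaches from about 350 to 800 mm from the base axis. Payload 7.3 kg.
Tool frame: the origin (TCP) lies on the centre line of the jaws, within the pads' length; the fingertips stand arm.tips_ahead ahead of it and the grasp point (between the pads) lies 11 mm behind it (arm.tips_ahead is the distance from the TCP to the fingertips, in mm); z points along the fingers, y is the direction in which the jaws open and shut (so a half turn about z gives the same grasp; the last joint's range is limited). The gripper opens to 85 mm and grips with 20 to 120 N. Pads are 22 mm wide; open, the fingers measure 114 mm over their backs; the gripper's body (76 mm by 85 mm) begins 54 mm behind the grasp point. The pads swing forward as they close: fully open they stand 13 mm farther back than shut.
Start: joints at [1.204, 0.342, 1.524, -0, 1.275, -0.146], TCP at [114.963, 512.276, 239.322] pointing down, gripper open.
Joint ranges: [-2.53, 2.53], [-0.77, 2.02], [0.04, 2.7], [-1, 4.14], [0.28, 2.66], [-3.11, 3.11]. Speed limits (rad/s): [2.57, 2.57, 3.14, 3.14, 3.14, 3.14].

### API

Orientations are given as a unit quaternion [x, y, z, w].
In Python, from bench import arm gives the robot as it stands. The module is installed in compiled form; this text tells all that it offers.
- The arm moves only by the tool send_rows, never from a script. Its argument "commands" is a list that holds one entry, the list of rows, each a list of 6 numbers: the shift along the tool's x, y, z in units of 0.02 m (1.0 is 0.02 m), then the turn, a rotation vector about the tool's x, y, z in units of 0.08 rad (1.0 is 0.08 rad). A call has 1 to 5 rows; each row shifts and turns the commanded pose from where the row before left it, along the tool's axes as they then stand; what a row does not reach is not made up. A row lasts 1/10 s, in which the tool goes at most 50 mm and 8.59 degrees, less where a joint would pass 70% of its speed; a pose out of reach is approached as far as the arm can. A call with a number of a shift or a turn outside -1 to 1 is refused whole. A call with a gripper value outside its range is refused whole. "jaw" is the opening, from 0 (shut) to 1 (fully open), set as the call begins (left out, the last holds). The fingers move at their own pace and stop on an object; "force" is the grip in N (left out, the last holds). Time passes only in rows, so rows that do not move let the fingers close. It gives the time, the measured TCP pose, the force and the opening at its end, in the units of the state.
- arm.sense(): the state, without advancing time (a new reading comes with each control period).
- arm.camera(name): name is "side" or "top" or "wrist"; returns the picture (400x640x3 uint8, blue, green, red); there is no depth.
- arm.camera_params(name): a dict with "fx", "fy", "cx", "cy" (pixels), "T" (4x4, takes a point from camera to world coordinates); the wrist camera has in their place "tool_from_camera" (4x4, takes a point from camera to tool coordinates, whose origin is the TCP and whose axes are the flange's). Camera axes: x right, y up, looking along -z (the intrinsics and any distortion apply to the point x, -y, -z); pixel columns grow to the right and rows downward; lengths in mm; the calibration is good to about 2 mm. A picture is of the moment at which its call begins: read the wrist's pose just before it. camera_params takes no time and is no camera call.
- arm.sign_off(): hands the job in, once; it reports no verdict.
The state is a dict: "t": time; "qpos": joint angles; "qvel": joint speeds; "tau": joint torques, N m; "tool_pos": TCP position; "eef_rot": TCP orientation; "wrist_force": force on the tool from outside, world axes, zero at the start; "ft_torque": the same for the moment, N m; "gripper_width": opening from 0.0 (shut) to 1.0 (fully open).
Only numpy, scipy, OpenCV 4.12 (cv2) and the standard library are available. Lean on these libraries where they do the work, as an engineer would, in place of code of your own. Each camera call takes 0.05 s, during which the arm holds its last target. There are 200 camera calls.

## Working session

There is one attempt and no reset: what is moved stays moved. The work goes in short steps, Python scripts to look and compute and a tool call to move; the robot and the scene stay as the last step left them, time stands still between calls to the robot, and variables do not carry over. Pictures are saved under pics/ and viewed, about 8 in all and at most 12, crops included, and the job is handed in when it is done.

Besides the shell and the picture viewer there is one more tool, called as name(argument=value, ...) on one line, values as JSON. send_rows: Moves the arm, as the interface text tells. Its arguments: {"type":"object","properties":{"commands":{"type":"array"},"jaw":{"type":"number"},"force":{"type":"number"}},"required":["commands"]}

```bash
mkdir -p pics
cat > h.py <<'E'
import numpy as np,cv2
from bench import arm
from scipy.spatial.transform import Rotation as R
def proj(name,P,s=None):
    p=arm.camera_params(name)
    if name=="wrist":
        T=np.eye(4);T[:3,:3]=R.from_quat(s["eef_rot"]).as_matrix();T[:3,3]=s["tool_pos"];T=T@np.array(p["tool_from_camera"])
    else: T=np.array(p["T"])
    c=(np.linalg.inv(T)@np.append(P,1))[:3]
    return np.array([p["cx"]+p["fx"]*c[0]/-c[2],p["cy"]+p["fy"]*-c[1]/-c[2]])
def ray(name,uv,z,s=None):
    p=arm.camera_params(name)
    if name=="wrist":
        T=np.eye(4);T[:3,:3]=R.from_quat(s["eef_rot"]).as_matrix();T[:3,3]=s["tool_pos"];T=T@np.array(p["tool_from_camera"])
    else: T=np.array(p["T"])
    d=T[:3,:3]@np.array([(uv[0]-p["cx"])/p["fx"],-(uv[1]-p["cy"])/p["fy"],-1]);o=T[:3,3]
    return o+d*(z-o[2])/d[2]
E
python3 - <<'E'
from h import *
for n in("top","side"):
    cv2.imwrite(f"pics/{n}0.png",arm.camera(n)); p=arm.camera_params(n); print(n,{k:np.round(v,3).tolist() for k,v in p.items()})
print(arm.tips_ahead, arm.sense(), arm.camera_params("wrist"))
E
```

```text
top {'fx': 435.455, 'fy': 435.455, 'cx': 321.194, 'cy': 196.886, 'T': [[-0.016, 0.988, -0.154, 455.867], [-1.0, -0.015, 0.007, 79.384], [0.005, 0.154, 0.988, 1096.502], [0.0, 0.0, 0.0, 1.0]]}
side {'fx': 370.774, 'fy': 370.774, 'cx': 322.019, 'cy': 201.109, 'T': [[0.755, 0.399, -0.52, 190.253], [-0.655, 0.446, -0.61, -423.777], [-0.011, 0.801, 0.598, 631.629], [0.0, 0.0, 0.0, 1.0]]}
8.0 {'t': 0.1, 'qpos': array([ 1.20394062e+00,  3.42665934e-01,  1.52493403e+00,  3.59292298e-05,
        1.27538459e+00, -1.46025406e-01]), 'qvel': array([-0.0007131 , -0.0012736 , -0.00201232,  0.00023604, -0.00019111,
       -0.00083285]), 'tau': array([ 2.41997266e-03, -4.34443796e+01, -2.46495134e+01, -2.32372031e-04,
        4.70470550e-03,  3.40239376e-05]), 'tool_pos': array([114.8515638 , 511.92907797, 238.684378  ]), 'eef_rot': array([ 1.10196113e-01,  9.93909620e-01, -6.68835426e-04, -1.93141551e-04]), 'wrist_force': array([-0.25080795, -0.24938065,  0.05037925]), 'ft_torque': array([ 0.01445795,  0.0548981 , -0.01523721]), 'gripper_width': 0.9970565392901938} {'fx': 318.2411694098471, 'fy': 318.2411694098471, 'cx': 319.1285709091292, 'cy': 194.72415741675252, 'tool_from_camera': array([[ 5.35499204e-04,  9.53823787e-01,  3.00366271e-01,
         7.68230608e+01],
       [ 9.99999713e-01, -3.49978806e-04, -6.71450026e-04,
         6.62307290e-01],
       [-5.35323178e-04,  3.00366545e-01, -9.53823701e-01,
        -1.34961787e+02],
       [ 0.00000000e+00,  0.00000000e+00,  0.00000000e+00,
         1.00000000e+00]])}
```

View pics/top0.png

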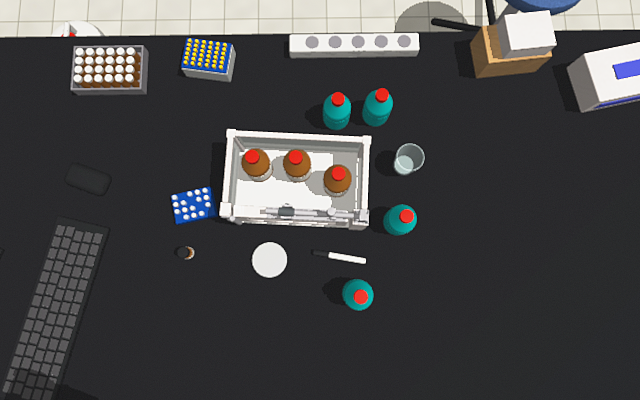

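View pics/side0.png

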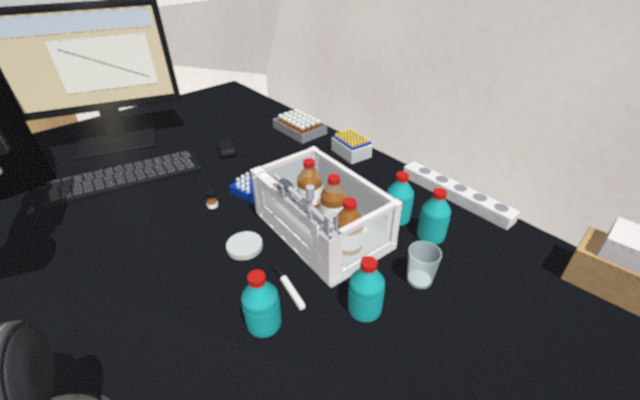

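The crib sits at about (297,180) in the top view, with the gate on its lower edge and the keeper end to the right, near (365,215). I'll enlarge both views.

Run:
```python
from h import *
a=cv2.imread("pics/top0.png")[190:235,215:380]; b=cv2.imread("pics/side0.png")[150:280,245:405]
a=cv2.resize(a,None,fx=4.8,fy=4.8,interpolation=2); b=cv2.resize(b,None,fx=2.9,fy=2.9,interpolation=2)
c=np.zeros((600,800,3),np.uint8); c[:a.shape[0],:a.shape[1]]=a; c[220:220+b.shape[0],:b.shape[1]]=b
cv2.imwrite("pics/c0.png",c)
```

```text
(no output)
```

View pics/c0.png

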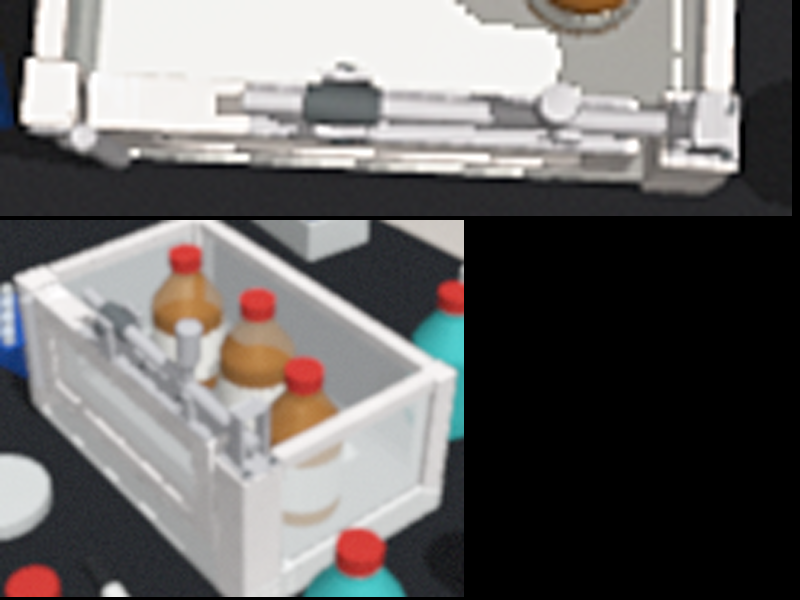

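Run:
```python
from h import *
for z in(205,215,220): print(z,ray("top",(331.3,211.5),z),ray("side",(309.8,186.9),z))
print("hinge",ray("top",(232.1,218.5),145), "keeper bridge R", ray("top",(367,215),184))
# crib corners z=140 (outer top): left-front post front-left, right-front post
for uv in[(219.6,216),(222,202.5),(369,214)]: print(ray("top",uv,140))
for c in "top",: print([ray(c,u,0) for u in((187,205),(186,254),(269,260),(340,257))])
```

```text
205 [564.12450621  52.69757372 205.        ] [573.94850476  63.5935265  205.        ]
215 [562.91018333  52.9969138  215.        ] [564.95483699  52.16975994 215.        ]
220 [562.30302189  53.14658384 220.        ] [560.4580031   46.45787666 220.        ]
hinge [559.37527195 268.70166771 145.        ] keeper bridge R [558.0651771  -23.04784601 184.        ]
[565.89367416 297.32291134 140.        ]
[595.90033743 292.60192766 140.        ]
[565.14567673 -32.48235186 140.        ]
[array([611.37003418, 412.40060262,   0.        ]), array([488.01041159, 411.04328319,   0.        ]), array([469.84562143, 204.15213554,   0.        ]), array([474.38633243,  27.11931412,   0.        ])]
```

Knob top is at about (563, 53, 215), and the leaf is turned by about -0.05 rad. I'll turn the tool so the jaws close square to the leaf.

send_rows(commands=[[[0,0,-1,0,0,1],[0,0,-1,0,0,1],[0,0,0,0,0,1],[0,0,0,0,0,1],[0,0,0,0,0,1]]], jaw=0.8)

```text
t: 0.6
tool_pos: [114.9, 512.1, 279.0]
eef_rot: [0.307, 0.952, -0.0, -0.0]
wrist_force: [-0.3, 0.2, 0.2]
gripper_width: 0.798
```

send_rows(commands=[[[0,0,0,0,0,1],[0,0,0,0,0,1],[0,0,0,0,0,1],[0,0,0,0,0,1],[0,0,0,0,0,1]]])

```text
t: 1.1
tool_pos: [114.9, 512.1, 278.9]
eef_rot: [0.49, 0.872, -0.0, 0.0]
wrist_force: [0.5, -0.5, -0.1]
gripper_width: 0.798
```

send_rows(commands=[[[0,0,0,0,0,1],[0,0,0,0,0,1],[0,0,0,0,0,1],[0,0,0,0,0,1],[0,0,0,0,0,1]]])

```text
t: 1.6
tool_pos: [114.9, 512.1, 278.9]
eef_rot: [0.653, 0.757, -0.0, 0.0]
wrist_force: [-0.3, 0.5, -0.4]
gripper_width: 0.799
```

send_rows(commands=[[[0,0,0,0,0,1],[0,0,0,0,0,1],[0,0,0,0,0,0.5],[0,0,0,0,0,0]]])

```text
t: 2.0
tool_pos: [114.9, 512.1, 278.9]
eef_rot: [0.725, 0.689, -0.0, 0.0]
wrist_force: [0.3, -0.1, 0.2]
gripper_width: 0.799
```

send_rows(commands=[[[-0.87,0.94,0,0,0,0],[-0.87,0.94,0,0,0,0],[-0.87,0.94,0,0,0,0],[-0.87,0.94,0,0,0,0],[-0.87,0.94,0,0,0,0]]])

```text
t: 2.5
tool_pos: [205.0, 419.8, 279.1]
eef_rot: [0.724, 0.69, -0.0, 0.0]
wrist_force: [0.6, -0.2, 0.2]
gripper_width: 0.799
```

send_rows(commands=[[[-0.87,0.94,0,0,0,0],[-0.87,0.94,0,0,0,0],[-0.87,0.94,0,0,0,0],[-0.87,0.94,0,0,0,0],[-0.87,0.94,0,0,0,0]]])

```text
t: 3.0
tool_pos: [294.6, 328.2, 279.2]
eef_rot: [0.724, 0.69, -0.0, -0.0]
wrist_force: [0.1, 0.2, -0.2]
gripper_width: 0.803
```

send_rows(commands=[[[-0.87,0.94,0,0,0,0],[-0.87,0.94,0,0,0,0],[-0.87,0.94,0,0,0,0],[-0.87,0.94,0,0,0,0],[-0.87,0.94,0,0,0,0]]])

```text
t: 3.5
tool_pos: [384.1, 236.6, 279.2]
eef_rot: [0.724, 0.69, -0.0, -0.0]
wrist_force: [-0.4, 0.7, 0.6]
gripper_width: 0.799
```

send_rows(commands=[[[-0.87,0.94,0,0,0,0],[-0.87,0.94,0,0,0,0],[-0.87,0.94,0,0,0,0],[-0.87,0.94,0,0,0,0],[-0.87,0.94,0,0,0,0]]])

```text
t: 4.0
tool_pos: [473.6, 145.1, 279.1]
eef_rot: [0.724, 0.69, -0.0, -0.0]
wrist_force: [-0.2, 0.6, 0.5]
gripper_width: 0.803
```

send_rows(commands=[[[-0.87,0.94,0,0,0,0],[-0.87,0.94,0,0,0,0],[-0.87,0.94,0,0,0,0],[-0.87,0.94,0,0,0,0],[0,0,0,0,0,0]]])

```text
t: 4.5
tool_pos: [546.2, 70.5, 278.5]
eef_rot: [0.725, 0.689, -0.0, 0.0]
wrist_force: [0.3, 0.3, -0.3]
gripper_width: 0.799
```

Run:
```python
from h import *
s=arm.sense();print(s["t"],s["tool_pos"],s["eef_rot"],s["qpos"])
cv2.imwrite("pics/w1.png",arm.camera("wrist"))
print(proj("wrist",[563,53,215],s),proj("wrist",[553,268,140],s))
```

```text
4.5 [546.2161946   70.46421467 278.49099427] [ 7.25053789e-01  6.88692141e-01 -3.52023416e-04  1.19031099e-04] [-1.05046642e-02  3.63332807e-01  1.38296092e+00 -6.71355578e-04
  1.39563856e+00  4.10412465e-02]
[344.7339081  238.87328741] [314.32590259 -83.87326971]
```

View pics/w1.png

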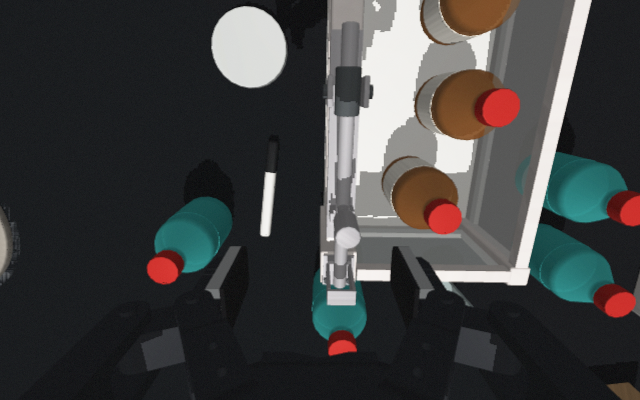

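The knob top is at pixel (348,238), predicted (345,239). The rod runs from (350,30) to (341,265), and all clearances look free.

Run:
```python
from h import *
s=arm.sense()
k=ray("wrist",(347.5,238),215,s);print("knob",k)
a=ray("wrist",(350,30),162,s);b=ray("wrist",(341,265),156,s);print(a,b,(a-b)[0]/(a-b)[1])
a=ray("wrist",(328,2),140,s);b=ray("wrist",(322,262),140,s);print(a,b,(a-b)[0]/(a-b)[1])
a=ray("wrist",(586,0),140,s);b=ray("wrist",(528,280),140,s);print(a,b,(a-b)[0]/(a-b)[1])
```

```text
knob [563.80529026  54.78527224 215.        ]
[573.27315911 191.82513975 162.        ] [5.61527888e+02 1.16569408e-01 1.56000000e+02] 0.061266281231396776
[559.14150822 215.51869773 140.        ] [544.06523923  -4.96437502 140.        ] 0.06837835120930658
[753.69819094 206.96933607 140.        ] [745.3490022  -34.87169773 140.        ] 0.03452345785536876
```

send_rows(commands=[[[-0.4,0.46,0,0,0,0],[-0.4,0.47,0.3,0,0,0],[0,0,0.8,0,0,0],[0,0,0.8,0,0,0],[0,0,0.8,0,0,0]]], jaw=0.6)

```text
t: 5.05
tool_pos: [562.7, 55.6, 224.3]
eef_rot: [0.724, 0.689, -0.0, -0.0]
wrist_force: [-0.2, 0.3, -0.5]
gripper_width: 0.6
```

send_rows(commands=[[[0,0,0.6,0,0,0],[0,0,0.6,0,0,0],[0,0,0.4,0,0,0],[0,0,0,0,0,0]]])

```text
t: 5.45
tool_pos: [562.0, 55.8, 192.1]
eef_rot: [0.724, 0.689, -0.001, -0.001]
wrist_force: [0.1, -0.1, -0.4]
gripper_width: 0.601
```

Run:
```python
from h import *
s=arm.sense();print(s["t"],s["tool_pos"],s["eef_rot"],s["wrist_force"])
cv2.imwrite("pics/w2.png",arm.camera("wrist")[150:,160:500])
```

```text
5.45 [562.04116846  55.77947265 192.13330026] [ 7.24493913e-01  6.89280483e-01 -6.70284853e-04 -7.32384473e-04] [ 0.07421829 -0.07431241 -0.41844595]
```

View pics/w2.png

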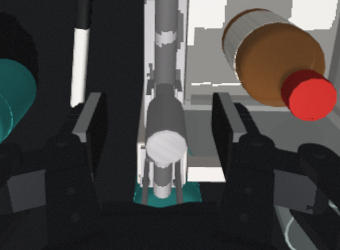

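Knob is between the pads at about (326,297) full-frame, roughly 2 mm to the +x side. I'll centre on it and close.

send_rows(commands=[[[-0.05,0.1,0,0,0,0],[0,0,0,0,0,0]]], jaw=0.35)

```text
t: 5.7
tool_pos: [565.1, 54.5, 194.0]
eef_rot: [0.725, 0.689, 0.001, 0.001]
wrist_force: [0.4, -0.2, 0.3]
gripper_width: 0.351
```

send_rows(commands=[[[0,0,0,0,0,0],[0,0,0,0,0,0],[0,0,0,0,0,0],[0,0,0,0,0,0]]], jaw=0, force=40)

```text
t: 6.1
tool_pos: [564.7, 54.6, 193.7]
eef_rot: [0.725, 0.689, 0.0, 0.0]
wrist_force: [0.6, -1.1, 2.1]
gripper_width: 0.195
```

Gripped, with low force. Now I'll ease it up 8 mm, following the knob's arc about 3 mm towards the hinge.

send_rows(commands=[[[0.03,0,-0.1,0,0,0],[0.03,0,-0.1,0,0,0],[0.04,0,-0.1,0,0,0],[0.04,0,-0.1,0,0,0],[0,0,0,0,0,0]]])

```text
t: 6.6
tool_pos: [564.4, 57.9, 201.2]
eef_rot: [0.724, 0.689, -0.0, -0.0]
wrist_force: [0.8, 1.1, -5.4]
gripper_width: 0.194
```

send_rows(commands=[[[0,0,0,0,0,0],[0,0,0,0,0,0]]])

```text
t: 6.8
tool_pos: [564.4, 57.7, 201.1]
eef_rot: [0.724, 0.689, -0.0, -0.0]
wrist_force: [0.8, 1.3, -5.1]
gripper_width: 0.195
```

Run:
```python
from h import *
s=arm.sense();print(s["t"],s["tool_pos"],s["eef_rot"],s["wrist_force"])
b=arm.camera("side")[160:240,280:350]
w=arm.camera("wrist")[150:,160:500]
b=cv2.resize(b,None,fx=6,fy=6,interpolation=2)
c=np.zeros((480,760,3),np.uint8);c[:480,:420]=b;c[:250,420:760]=w
cv2.imwrite("pics/s3.png",c)
```

```text
6.8 [564.39309459  57.7327541  201.09573797] [ 7.24494009e-01  6.89281001e-01 -1.29477041e-05 -3.65098708e-04] [ 0.79141665  1.25629825 -5.14570334]
```

View pics/s3.png

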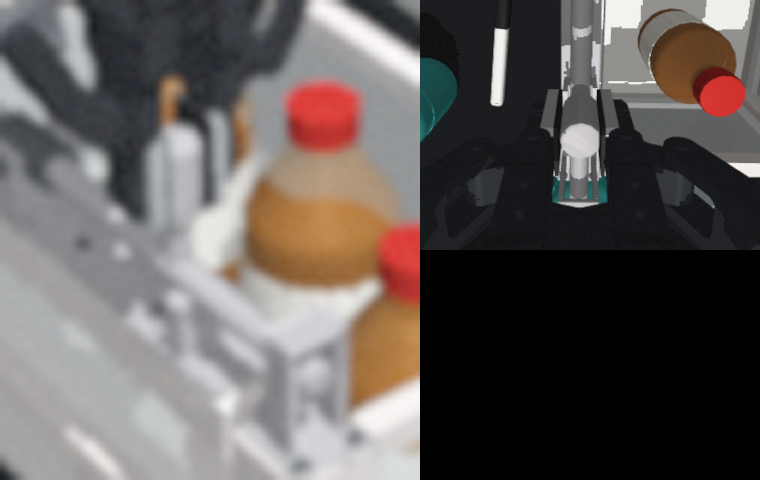

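Knob raised about 7.5 mm, and the nose sits mid-height in the keeper (about (315,375) in the crop). Next is drawing it back.

send_rows(commands=[[[0.15,0,0,0,0,0],[0.2,0,0,0,0,0],[0.2,0,0,0,0,0],[0.2,0,0,0,0,0]]])

```text
t: 7.3
tool_pos: [565.4, 72.6, 201.3]
eef_rot: [0.725, 0.689, -0.0, 0.0]
wrist_force: [1.0, -1.7, -4.5]
gripper_width: 0.198
```

Low force. Continuing.

send_rows(commands=[[[0.25,0.01,0,0,0,0],[0.25,0,0,0,0,0],[0.25,0.01,0,0,0,0],[0.25,0,0,0,0,0],[0,0,0,0,0,0]]])

```text
t: 7.8
tool_pos: [566.7, 93.5, 201.1]
eef_rot: [0.724, 0.689, 0.0, -0.0]
wrist_force: [1.5, 1.5, -7.3]
gripper_width: 0.206
```

send_rows(commands=[[[0.1,0,0,0,0,0],[0.1,0,0,0,0,0],[0,0,0,0,0,0]]])

```text
t: 8.1
tool_pos: [566.9, 96.5, 201.2]
eef_rot: [0.725, 0.689, 0.0, -0.0]
wrist_force: [1.0, -0.7, -6.8]
gripper_width: 0.194
```

Run:
```python
from h import *
s=arm.sense();print(s["t"],s["tool_pos"],s["eef_rot"],s["wrist_force"])
b=arm.camera("side")[160:240,270:350]
w=arm.camera("wrist")[150:,160:500]
b=cv2.resize(b,None,fx=5,fy=5,interpolation=2)
c=np.zeros((400,740,3),np.uint8);c[:,:400]=b;c[:250,400:740]=w
cv2.imwrite("pics/s4.png",c)
```

```text
8.1 [566.89975127  96.52954969 201.19321551] [ 7.24542817e-01  6.89229781e-01  1.05648227e-05 -1.23148069e-04] [ 0.96375601 -0.6673482  -6.80561681]
```

View pics/s4.png

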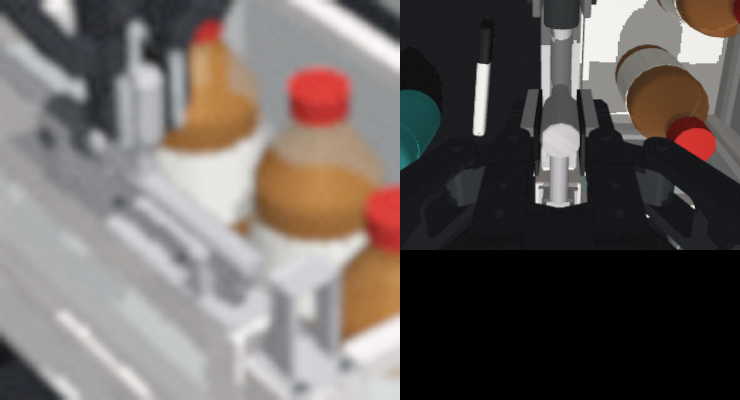

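The bolt is drawn about 38 mm and the nose stands clear of the keeper. Now I'll swing the gate about its hinge, which lies about 174 mm along the leaf from the knob, turning the tool with it.

send_rows(commands=[[[-0.01,-0.17,0,0,0,0.25],[-0.02,-0.35,0,0,0,0.5],[-0.02,-0.35,0,0,0,0.5],[-0.02,-0.35,0,0,0,0.5]]])

```text
t: 8.6
tool_pos: [542.7, 97.6, 201.3]
eef_rot: [0.772, 0.636, 0.001, 0.0]
wrist_force: [3.7, 0.8, -8.6]
gripper_width: 0.197
```

send_rows(commands=[[[-0.02,-0.35,0,0,0,0.5],[-0.02,-0.35,0,0,0,0.5],[-0.02,-0.35,0,0,0,0.5],[-0.02,-0.35,0,0,0,0.5],[-0.02,-0.35,0,0,0,0.5]]])

```text
t: 9.1
tool_pos: [508.9, 104.8, 201.6]
eef_rot: [0.832, 0.555, 0.001, 0.001]
wrist_force: [4.5, -0.1, -8.5]
gripper_width: 0.194
```

send_rows(commands=[[[-0.01,-0.25,0,0,0,0.35],[0,0,0,0,0,0],[0,0,0,0,0,0],[0,0,0,0,0,0],[0,0,0,0,0,0]]])

```text
t: 9.6
tool_pos: [504.4, 106.2, 201.5]
eef_rot: [0.838, 0.545, 0.001, 0.001]
wrist_force: [5.1, -1.0, -7.5]
gripper_width: 0.197
```

Run:
```python
from h import *
s=arm.sense();print(s["t"],s["tool_pos"],s["eef_rot"],s["wrist_force"],s["qvel"])
t=arm.camera("top");
a=cv2.imread("pics/top0.png")[115:315,165:425];b=t[115:315,165:425]
cv2.imwrite("pics/t5.png",cv2.resize(np.vstack([a,b]),None,fx=1.45,fy=1.45,interpolation=2))
sd=arm.camera("side")[140:300,190:450]
cv2.imwrite("pics/s5.png",cv2.resize(sd,None,fx=3,fy=3,interpolation=2))
```

```text
9.6 [504.42775552 106.24052523 201.539123  ] [8.38437874e-01 5.44996424e-01 7.32031867e-04 5.40678270e-04] [ 5.13064058 -1.02309558 -7.47124529] [ 3.04935491e-04  1.72859553e-03 -6.58008851e-05  7.20398579e-05
 -4.68057263e-04  3.50792819e-04]
```

View pics/s5.png

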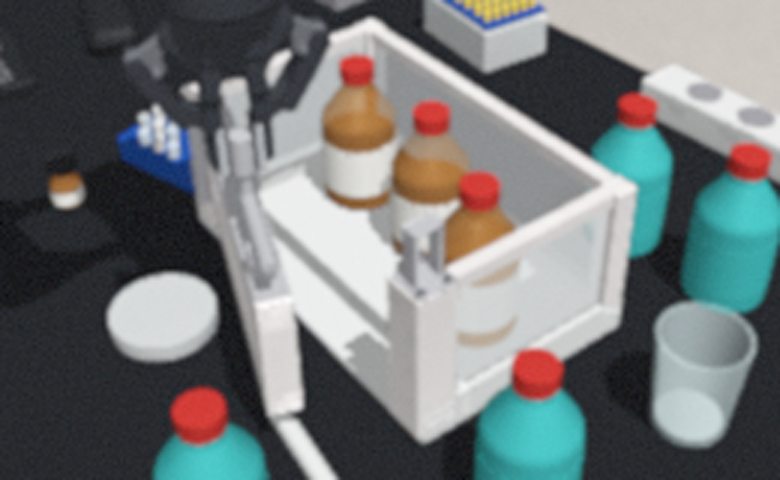

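View pics/t5.png

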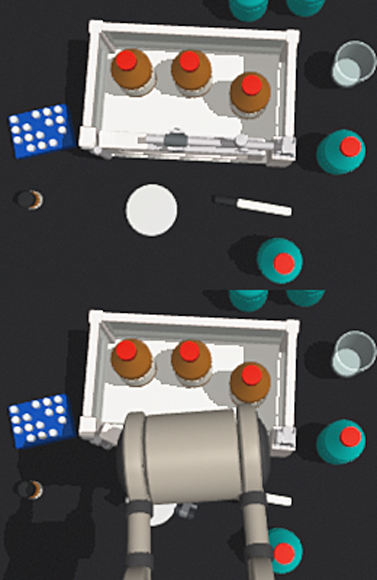

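The side view shows the gate ajar, its stile top at about (270,290) well clear of the keeper, and the gripper still on the knob. The top view shows every object where it stood. A knob chord of 63 mm at a 174 mm radius gives about 0.36 rad, so I'm handing in.

```bash
python3 -c "
from bench import arm
print(arm.sign_off()); s=arm.sense(); print(s['t'],s['tool_pos'],s['wrist_force'])"
```

```text
the job is handed in; nothing more can be done
None
the job is handed in; nothing more can be done
```

The gate is standing about 0.36 rad open, roughly 90 mm at the free stile. The gripper still holds it by the knob with the bolt drawn back, and the job is handed in; no verdict was reported.

- **Bolt:** I lifted the knob about 7.5 mm (roughly 0.08 rad by calculation) to clear the lip, then drew it back about 38 mm. The pictures showed the nose lifted inside the keeper, then clear of it.
- **Forces:** The wrist force stayed below about 10 N whenever I read it.
- **Gate:** I swung it about its hinge with the tool turning along. The angle is worked out from the tool's movement, not measured directly.
- **Last checks at 9.6 s:** The arm was still, with about 5 N of horizontal pull against the hinge springs. In the last pictures the bottles and other things stood where they started. The arm hid part of the petri dish and marker in the top view, but the side view showed nothing out of place.
- **Unexplained:** The upward force needed to hold the knob was 5 to 8 N, more than the 1 to 2 N stated. I put that down to the knob twisting in the grip, but did not confirm it.

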